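Clip the tablet tubes into the counter rack

TASK

On the dispensary counter, pick up the tablet tube with the orange cap and the one with the blue cap and press each down, lying flat, into the spring clips of its own colour until it snaps fully home on its seats, roughly centred. Either may go first; let go of both.

Things in the scene. Friction and masses are not known exactly. Their poses are not given: they have to be found in the camera images.
- tube_orange: white tablet tube lying on the counter, 28 mm diameter, 140 mm long, about 70 g, with orange hexagonal cap (28 mm across flats, the last 18 mm at +x; stops it rolling) and orange band near the other end. Origin on its axis at mid-length, 14 mm above the counter as it lies; x runs along the tube to the cap. A red-capped and a clipped green-capped tube are bystanders.
- tube_blue: white tablet tube lying on the counter, 28 mm diameter, 140 mm long, about 70 g, with blue hexagonal cap (28 mm across flats, the last 18 mm at +x; stops it rolling) and blue band near the other end. Origin on its axis at mid-length, 14 mm above the counter as it lies; x runs along the tube to the cap. A red-capped and a clipped green-capped tube are bystanders.
- clip_orange: spring clips on an orange strip 130 x 40 mm, one of 3 such in a row 80 mm apart on a grey plate. Origin: centre of strip's underside; x along the strip and tube, y across, z up. Two seats, each with a pair of jaws 10 mm wide, at x = +-36 mm; fingers fit between. Seated tube: axis at z = 32 mm, middle at x = 0, cap either end. Pressed straight down with about 10 N, it parts the jaws, which close over it.
- clip_blue: the same kind of spring clips on a blue strip, same frame and sizes; seated tube axis at z = 32 mm. Strip 4 mm thick on a plate 6 mm thick. Jaws: lips at z = 42 mm, 22 mm apart at rest, with flared guides above up to z = 57 mm, about 48 mm apart at the top. The third strip, green, already holds a tube. The three strips may stand in any order.
Not all that is in view belongs to the job. Leave any brown or pink look-alike of the tube_blue alone. Leave any black look-alike of the tube_orange alone.

How it is judged:
By the outcome, as a careful person would: the job done as asked, in the order asked, and still so for the second after the job is handed in, with the robot touching nothing.
It also fails if it takes over 64 s, if anything falls off the work surface, if the arm or the gripper's body presses on something with over 40 N, if the wrist force passes 120 N, or if a joint passes its speed limit or range.

ROBOT

A 6-joint arm with a two-finger parallel gripper is mounted at the origin on the work surface. World frame = base frame: x ahead of the robot, y to its left, z up, the work surface at z = 0. Lengths are in m, angles in degrees, forces in N, time in s.
With the tool pointing down it reaches from about 0.35 to 0.875 m from the base axis. Payload 4.2 kg.
Tool frame: the origin (TCP) lies midway between the tips of the shut fingers; the grasp point (between the pads) lies 19 mm behind it; y points along the fingers, z is the direction in which the jaws open and shut, and the axes are right-handed (so a half turn about y gives the same grasp; the last joint's range is limited). The gripper opens to 87 mm and grips with 3 to 60 N. Pads are 19 mm wide; open, the fingers measure 117 mm over their backs; the gripper's body (75 mm by 190 mm) begins 51 mm behind the grasp point.
Start: joints at [91.135, 22.042, 0.453, 0, -68.411, -14.817], TCP at [0.148, 0.607, 0.223] pointing down, gripper open.
Joint ranges: [-179.83, 179.83], [-69.29, 118.12], [-61.27, 80.66], [-181.25, 117.63], [-171.15, -9.14], [-177.46, 177.46]. Speed limits (degrees/s): [159.86, 159.86, 180, 180, 180, 180].

INTERFACE

Orientations are given as [roll, pitch, yaw] about the fixed x, y, z axes, in that order (R = Rz(yaw) Ry(pitch) Rx(roll)).
In Python, from workcell import env gives the robot as it stands. The module is installed in compiled form; this text tells all that it offers. Calls block until the motion is done:
- env.goto(position, orientation): joint-space move of the TCP to a pose.
- env.move_straight(position, rotation=None, rate=0.15, force_limit=None): straight line of the TCP; rotation=None keeps the orientation; rate is the mean speed in m/s. With force_limit (N) it stops when the force on the tool has changed by that much, and returns True; else False.
- env.set_joints(angles): joint-space move.
- env.gripper_to(opening, grasp_force=None): opening from 0.0 (shut) to 1.0 (fully open); grasp_force is the grip in N (None keeps the last); returns when the fingers have stopped.
- env.dwell(seconds).
- env.inverse_kinematics(position, orientation): joint angles nearest the present ones, or None.
- env.read_state(): the state.
- env.grab_frame(name): name is "scene" or "top"; returns a dict with "image" (480x640x3 uint8, blue, green, red), "fx", "fy", "cx", "cy" (pixels), "D" ([k1, k2, p1, p2, k3] as OpenCV has them; the pictures are not rectified), "position" and "orientation" of the camera in the world. Camera axes: x right, y up, looking along -z (the intrinsics and any distortion apply to the point x, -y, -z); pixel columns grow to the right and rows downward; lengths in m; the calibration is good to about 2 mm. A picture is of the moment at which its call begins. There is no depth.
A pose or a line that the arm cannot do raises env.Unreachable and nothing moves.
- env.close_job(): hands the job in, once; it reports no verdict.
Trained networks look in a picture, given as the dict that the camera call returned (one of the last four; its "shot" number tells which), for a name from the list of things; names that differ only in an ending like _2 or _b are one class to them, and where a whole thing is asked for, a point or a joint stands for the part that bears it (a point fixed in the world has none). Each returns a list of dicts, best first, with "score" (0 to 1); they miss things now and then, are a little off and sometimes report something else, mostly with a low value. They report only what shows in the picture. A call takes as long as a camera call. They do not tell look-alikes from the thing itself.
- env.search_frame(picture, thing): "xyz" ([x, y, z] in m, in world coordinates, good to about 4 mm: the middle of the surface that is visible of it).
- env.trace(picture, thing): "mask" (480x640 bool, what is visible of it).
The state is a dict: "clock": time; "joint_positions": joint angles; "qvel": joint speeds; "joint_torque": joint torques, N m; "position": TCP position; "tool_rot": TCP orientation; "force": force on the tool from outside, world axes, zero at the start; "wrist_torque": the same for the moment, N m; "opening": opening from 0.0 (shut) to 1.0 (fully open).
Only numpy, scipy, OpenCV 4.12 (cv2) and the standard library are available. Lean on these libraries where they do the work, as an engineer would, in place of code of your own. Each camera call takes 0.05 s, during which the arm holds its last target. There are 200 camera calls.

## Working session

There is one attempt and no reset: what is moved stays moved. The work goes in short steps, each a Python script; the robot and the scene stay as the last script left them, time stands still between calls to the robot, and variables do not carry over. Pictures are saved under pics/ and viewed, about 8 in all and at most 12, crops included, and the job is handed in when it is done.

```bash
mkdir -p pics; cat > h.py <<'E'
import numpy as np, cv2
from scipy.spatial.transform import Rotation as R
from workcell import env
def rot(o): return R.from_euler('xyz',o,degrees=True)
def cam(f):
    K=np.array([[f['fx'],0,f['cx']],[0,f['fy'],f['cy']],[0,0,1.]])
    o=f['orientation']; Rm=rot(o).as_matrix() if np.size(o)==3 else np.array(o)
    return K,np.array(f['D'],float),Rm,np.array(f['position'],float)
def ray2z(f,uv,z):
    K,D,Rm,p=cam(f)
    n=cv2.undistortPoints(np.array(uv,float).reshape(-1,1,2),K,D).reshape(-1,2)
    d=np.c_[n[:,0],-n[:,1],-np.ones(len(n))]@Rm.T
    return p+d*((z-p[2])/d[:,2])[:,None]
def proj(f,P):
    K,D,Rm,p=cam(f); q=(np.atleast_2d(P)-p)@Rm; q=q*[1,-1,-1]
    return cv2.projectPoints(q,np.zeros(3),np.zeros(3),K,D)[0].reshape(-1,2)
E
python3 - <<'E'
from h import *
s=env.read_state(); print(s)
for n in('scene','top'):
    f=env.grab_frame(n); cv2.imwrite(f'pics/{n}0.png',f['image']); print({k:v for k,v in f.items() if k!='image'})
    for t in('tube_orange','tube_blue','clip_orange','clip_blue'):
        for d in env.search_frame(f,t): print(n,t,np.round(d['xyz'],3),round(d['score'],2),proj(f,d['xyz']).round()[0])
print(env.read_state()['clock'])
E
```

```text
{'clock': 0.0, 'joint_positions': array([ 9.11348731e+01,  2.20905098e+01,  3.78930129e-01, -2.89919861e-02,
       -6.84123551e+01, -1.48168255e+01]), 'qvel': array([ 0.01079796,  0.07443052,  0.05935605, -0.09036266, -0.03576573,
       -0.008947  ]), 'joint_torque': array([-1.84133343e-03, -3.90659344e+01,  1.87393159e+01,  4.21976969e+00,
        1.09062347e-02, -1.97122949e-04]), 'position': array([0.14766906, 0.60666992, 0.22145646]), 'tool_rot': array([-8.98732957e+01,  5.65483143e-03,  1.66307358e+02]), 'force': array([-0.87629426, -0.19908316, -0.29580046]), 'wrist_torque': array([ 0.01219274, -0.00020263, -0.01378924]), 'opening': 1.0027030170991038}
{'fx': 621.7156503002499, 'fy': 621.7156503002499, 'cx': 320.47174380424514, 'cy': 245.8494662084819, 'D': array([-0.1716051,  0.       ,  0.       ,  0.       ,  0.       ]), 'position': array([1.25238482, 0.48177547, 0.71010999]), 'orientation': array([ 53.93357855,  -1.06529778, 117.73024916]), 'shot': 1}
scene tube_orange [0.395 0.379 0.022] 0.7 [491. 295.]
scene tube_orange [0.591 0.322 0.024] 0.68 [421. 356.]
scene tube_b
[... 191 characters left out ...]
0.57 [159. 256.]
{'fx': 623.0809208199486, 'fy': 623.0809208199486, 'cx': 317.9133244561623, 'cy': 239.83010287948593, 'D': array([-0.11451872,  0.        ,  0.        ,  0.        ,  0.        ]), 'position': array([0.31819577, 0.0579482 , 1.17469829]), 'orientation': array([  5.69028152,  -0.29485117, -89.19799475]), 'shot': 2}
top tube_orange [0.571 0.317 0.027] 0.7 [179. 165.]
top tube_orange [0.391 0.373 0.027] 0.6 [146. 260.]
top tube_blue [0.278 0.207 0.024] 0.84 [233. 322.]
top tube_blue [0.383 0.029 0.03 ] 0.81 [331. 267.]
top tube_blue [0.58  0.115 0.03 ] 0.7 [286. 161.]
top clip_orange [ 0.575 -0.041  0.011] 0.69 [369. 167.]
top clip_blue [ 0.561 -0.201  0.01 ] 0.8 [452. 176.]
0.5
```

View pics/scene0.png

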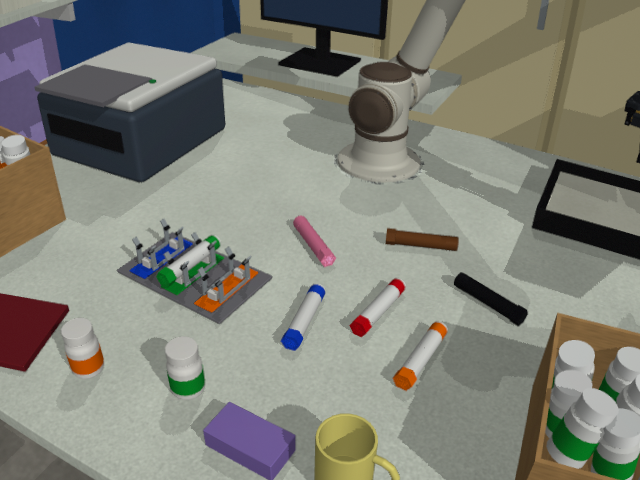

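View pics/top0.png

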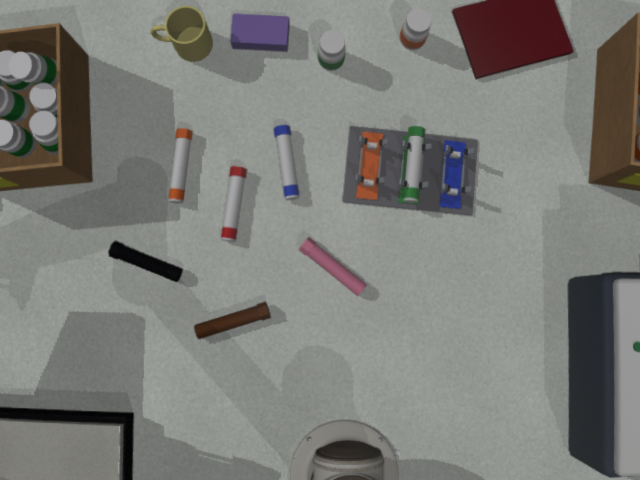

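Candidates: the orange-capped tube is at top (181,165) / scene (421,356). Confusable with it are the red-capped tube at top (234,203) and the black look-alike at (146,261). The blue-capped tube is at top (287,162) / scene (304,315), with pink at (332,266) and brown at (232,321) as look-alikes. The orange strip is at top (370,165) and the blue strip at (454,173), on either side of the green one.

```bash
cat >> h.py <<'E'
ROI={'scene':{'tube_orange':(385,310,460,400),'tube_blue':(270,275,340,360),'clip_orange':(185,245,275,320),'clip_blue':(118,222,188,290)},
     'top':{'tube_orange':(160,118,203,212),'tube_blue':(263,115,310,208),'clip_orange':(348,122,396,207),'clip_blue':(430,130,478,215)}}
def meas(f,name,cam_):
    x0,y0,x1,y1=ROI[cam_][name]; hsv=cv2.cvtColor(f['image'],cv2.COLOR_BGR2HSV)
    lo,hi=((5,150,90),(20,255,255)) if 'orange' in name else ((110,150,60),(128,255,255))
    m=cv2.inRange(hsv,lo,hi); r=np.zeros_like(m); r[y0:y1,x0:x1]=m[y0:y1,x0:x1]
    r=cv2.morphologyEx(r,cv2.MORPH_OPEN,np.ones((2,2),np.uint8)) 
    if 'tube' in name:   # cap+band hull spans the whole tube except the plain end
        pass
    ys,xs=np.nonzero(r); z=.014 if 'tube' in name else .010
    P=ray2z(f,np.c_[xs,ys],z)[:,:2]
    (c,s,a)=cv2.minAreaRect((P*1000).astype(np.float32))
    if s[0]<s[1]: s=s[::-1]; a+=90
    a=(a+90)%180-90
    return np.array(c)/1000,s,a,r
E
python3 - <<'E'
from h import *
t=[]
for n in('scene','top'):
    f=env.grab_frame(n)
    for k in ROI[n]:
        c,s,a,r=meas(f,k,n); print(n,k,c.round(4),np.round(s,1),round(a,2))
        if 'tube' in k:
            x0,y0,x1,y1=ROI[n][k]
            for d in env.trace(f,k):
                m=d['mask'].astype(np.uint8); ys,xs=np.nonzero(m)
                u,v=xs.mean(),ys.mean()
                if x0<u<x1 and y0<v<y1:
                    P=ray2z(f,np.c_[xs,ys],.014)[:,:2]; q=cv2.minAreaRect((P*1000).astype(np.float32)); print('   trace',round(d['score'],2),np.round(q[0],1),np.round(q[1],1),round(q[2],1))
        x0,y0,x1,y1=ROI[n][k]; im=f['image'].copy(); im[cv2.morphologyEx(r,cv2.MORPH_GRADIENT,np.ones((2,2),np.uint8))>0]=(255,0,255)
        t.append(cv2.resize(np.hstack([f['image'][y0:y1,x0:x1],im[y0:y1,x0:x1]]),(200,250)))
cv2.imwrite('pics/chk.png',np.vstack([np.hstack(t[:4]),np.hstack(t[4:])]))
E
```

```text
scene tube_orange [0.5768 0.3211] [159.9  31.4] -5.06
   trace 0.92 [574.9 318.9] [ 33.1 163.7] 85.0
scene tube_blue [0.5865 0.1178] [160.9  30.7] 9.53
   trace 0.95 [582.9 114. ] [167.1  32.2] 9.6
scene clip_orange [ 0.5852 -0.0375] [131.1  42. ] -5.13
scene clip_blue [ 0.5723 -0.1957] [131.   42.8] -4.87
top tube_orange [0.5753 0.3182] [135.1  29.2] -5.63
   trace 0.98 [573.2 318.6] [ 31.  147.1] 86.0
top tube_blue [0.584  0.1175] [133.8  21.9] 8.67
   trace 0.63 [582.2 116.6] [144.5  31.3] 8.2
top clip_orange [ 0.5771 -0.0443] [128.5  37.6] -5.34
top clip_blue [ 0.5632 -0.2036] [128.3  38. ] -5.28
```

View pics/chk.png

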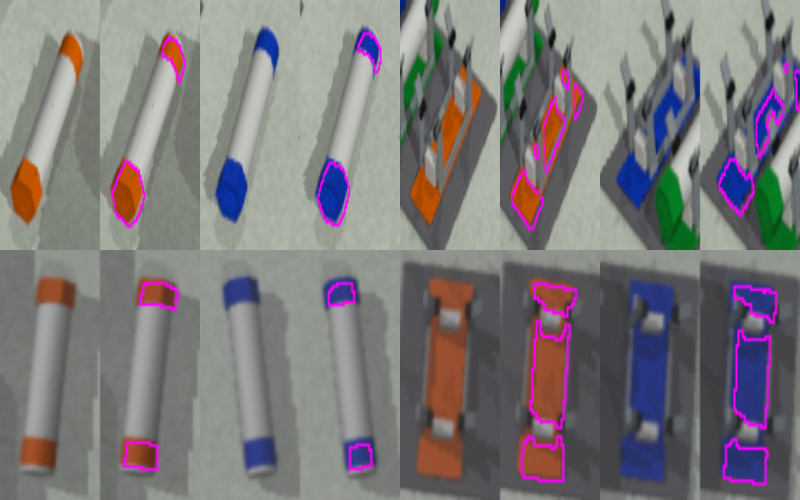

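Both tubes are confirmed as the white-bodied ones with orange and blue ends. The strips differ by about 8 mm between the two cameras. Part of that is my 2x2 opening, which shifts the mask by a pixel, and part is the strips' side faces. I'll pick the orange tube now and re-measure the strips in the same step.

```bash
cat >> h.py <<'E'
def grip(p,yaw,zt=.004,lift=.15):
    o=[-90,0,yaw]
    env.goto([p[0],p[1],.10],o); env.move_straight([p[0],p[1],zt],rate=.12,force_limit=15)
    env.gripper_to(0.0,60); s=env.read_state(); print('grip',s['opening']*87,s['position'],s['force'])
    env.move_straight([p[0],p[1],lift],rate=.2); s=env.read_state(); print('lift',s['opening']*87,s['clock'])
def strip(f,col,roi,z,ksz=3):
    x0,y0,x1,y1=roi; hsv=cv2.cvtColor(f['image'],cv2.COLOR_BGR2HSV)
    lo,hi={'orange':((4,110,60),(22,255,255)),'blue':((108,110,40),(130,255,255)),'green':((45,110,30),(85,255,255))}[col]
    m=cv2.inRange(hsv,lo,hi); r=np.zeros_like(m); r[y0:y1,x0:x1]=m[y0:y1,x0:x1]; r=cv2.medianBlur(r,ksz)
    ys,xs=np.nonzero(r); c=np.vstack([np.c_[xs+dx,ys+dy] for dx in(-.5,.5) for dy in(-.5,.5)])
    P=ray2z(f,c,z)[:,:2]; a=np.radians(-5.1); Q=P@np.array([[np.cos(a),-np.sin(a)],[np.sin(a),np.cos(a)]])
    return Q,r
E
python3 - <<'E'
from h import *
a=np.radians(-5.1); M=np.array([[np.cos(a),-np.sin(a)],[np.sin(a),np.cos(a)]])
for n in('scene','top'):
    f=env.grab_frame(n)
    for k in('orange','blue'):
        Q,r=strip(f,k,ROI[n]['clip_'+k],.010)
        lo,hi=Q.min(0)*1000,Q.max(0)*1000
        print(n,k,'along',lo[0].round(1),hi[0].round(1),'across',lo[1].round(1),hi[1].round(1),'size',(hi-lo).round(1),'centre',(M@((lo+hi)/2)).round(1))
env.gripper_to(.75); grip([.574,.3187],-5.0)
E
```

```text
scene orange along 516.8 653.2 across -11.1 34.3 size [136.4  45.4] centre [583.7 -40.4]
scene blue along 518.5 653.7 across -170.9 -123.5 size [135.2  47.4] centre [ 570.7 -198.7]
top orange along 514.2 646.4 across -11.9 30.6 size [132.2  42.5] centre [578.8 -42.3]
top blue along 514.6 647.1 across -171.5 -129.1 size [132.5  42.4] centre [ 565.2 -201.4]
grip 26.510375059409267 [0.5740186  0.31870729 0.00407889] [0.19527413 0.26446885 0.49118741]
lift 26.691692247846298 6.0917
```

Orange is gripped. Correcting for the side faces, the cameras now agree to about 2 mm, and the strip spacing comes out at 159 mm against 160 expected. Orange clip ≈ (0.5804, -0.0421), blue clip ≈ (0.5671, -0.2006), yaw -5.1. Next I'll hover over the orange clip and check.

```bash
python3 - <<'E'
from h import *
p=[.5804,-.0421]; o=[-90,0,-5.1]
env.goto([*p,.15],o); env.move_straight([*p,.072],rate=.15)
s=env.read_state(); print(s['position'],s['tool_rot'],s['clock'],s['opening']*87,s['force'])
ax=s['position'][2]+.010; ims=[]
for n in('scene','top'):
    f=env.grab_frame(n)
    a=np.radians(-5.1); d=np.array([np.cos(a),np.sin(a),0])
    im=f['image'].copy()
    for z,c in((ax,(255,0,255)),(.038,(255,255,0))):
        e=[np.r_[p,z]+d*t for t in(-.07,.07)]; q=proj(f,e).round().astype(int)
        if z==ax: cv2.line(im,q[0].tolist(),q[1].tolist(),c,1)
        print(n,z,q.tolist())
    u,v=proj(f,[*p,.05])[0].astype(int); w=60
    sl=np.s_[v-w:v+w,u-w:u+w]; ims.append(cv2.resize(np.hstack([f['image'][sl],im[sl]]),(800,400)))
    f2=f['image']
cv2.imwrite('pics/hov.png',cv2.resize(np.vstack(ims),(600,600)))
E
```

```text
[ 0.58125409 -0.04156958  0.07255762] [-9.00075495e+01 -7.02299615e-02 -5.02308385e+00] 8.1083 26.701225105282408 [ 0.65619265 -0.34660214  0.3067334 ]
scene 0.082557623680273 [[250, 233], [196, 274]]
scene 0.038 [[251, 253], [199, 295]]
top 0.082557623680273 [[369, 194], [376, 118]]
top 0.038 [[367, 198], [374, 125]]
```

View pics/hov.png

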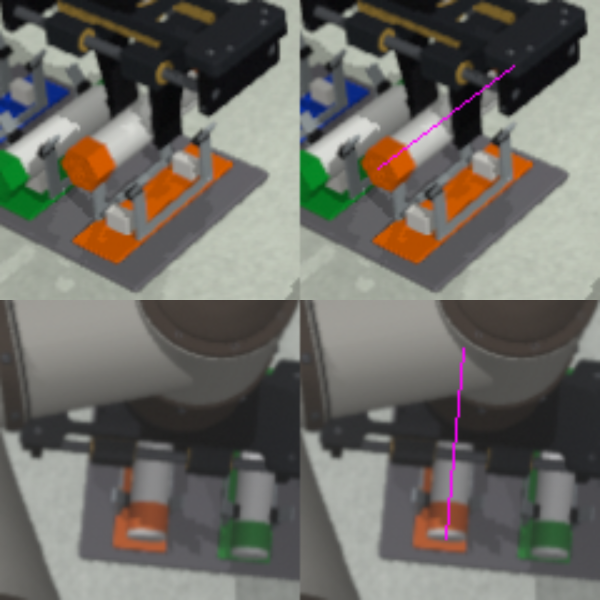

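The held tube's projection lies on the cap in both views, to within about 3 mm, and it sits between the jaws. Pressing.

```bash
python3 - <<'E'
from h import *
p=[.5804,-.0421]
for z in(.058,.050,.044,.038,.033,.028,.0265):
    h=env.move_straight([*p,z],rate=.04,force_limit=45); s=env.read_state()
    print(z,h,s['position'].round(4),s['force'].round(1),s['wrist_torque'].round(2),round(s['opening']*87,1),round(s['clock'],2))
    if h: break
E
```

```text
0.058 False [ 0.5803 -0.0422  0.0577] [-0.3 -0.7 -1.4] [ 0.01 -0.25 -0.03] 26.6 8.71
0.05 False [ 0.5801 -0.0421  0.0496] [ 0.3 -0.1 -0.3] [ 0.04 -0.15  0.02] 26.5 9.06
0.044 False [ 0.5816 -0.0421  0.0447] [ 1.  -0.5  1.9] [-0.22 -0.51 -0.19] 26.5 9.36
0.038 False [ 0.5816 -0.042   0.0384] [ 3.1 -0.5  0.7] [-0.3  -1.04 -0.12] 26.6 9.66
0.033 False [ 0.5797 -0.0421  0.0316] [ 3.1 -1.1 -4.9] [-0.15 -1.17 -0.08] 26.5 9.93
0.028 False [ 0.5795 -0.0422  0.0279] [-0.5 -0.6  2.7] [-0.13 -0.01  0.  ] 26.4 10.21
0.0265 False [ 0.5796 -0.0422  0.0279] [-2.6 -0.2 10.9] [ 0.1   0.92 -0.05] 26.6 10.46
```

It snapped in: the force went to -5 N at z = 0.032, then the tube hit a hard stop at TCP 0.028, as predicted. I'll release, pick the blue tube, and look at the orange seat along the way.

```bash
python3 - <<'E'
from h import *
p=[.5804,-.0421]
env.move_straight([*p,.028],rate=.04); env.gripper_to(.52); s=env.read_state(); print(s['opening']*87,s['force'].round(1))
env.move_straight([*p,.15],rate=.2)
env.gripper_to(.75); grip([.5826,.1165],8.9)
ims=[]
for n in('scene','top'):
    f=env.grab_frame(n); im=f['image']; u,v=proj(f,[.573,-.12,.02])[0].astype(int)
    ims.append(cv2.resize(im[v-60:v+60,u-80:u+80],(400,300),interpolation=cv2.INTER_CUBIC))
cv2.imwrite('pics/seat1.png',np.hstack(ims))
E
```

```text
45.363907233736306 [ 0.1  0.6 -0.2]
grip 26.385369717427054 [0.58258826 0.1165205  0.00404604] [0.29001819 0.52534477 1.30840023]
lift 26.362058335883773 16.0833
```

View pics/seat1.png

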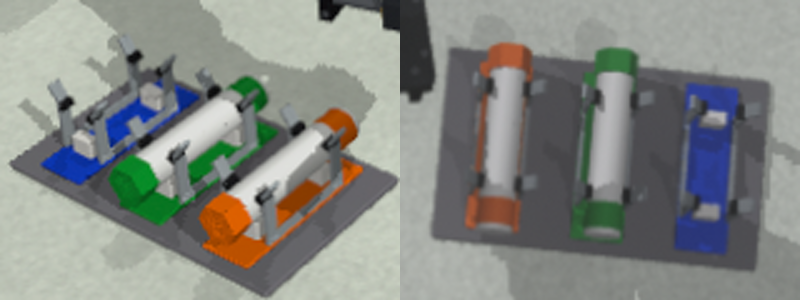

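The orange tube sits in its jaws just like the green reference tube. Blue next, same procedure.

```bash
python3 - <<'E'
from h import *
p=[.5671,-.2006]; o=[-90,0,-5.1]
env.goto([*p,.15],o); env.move_straight([*p,.072],rate=.15)
f=env.grab_frame('scene'); u,v=proj(f,[*p,.05])[0].astype(int); cv2.imwrite('pics/hov2.png',cv2.resize(f['image'][v-60:v+60,u-80:u+80],(640,480)))
s=env.read_state(); print(s['position'],s['tool_rot'],s['opening']*87,s['clock'])
E
```

```text
[ 0.56832817 -0.20037484  0.0732596 ] [-90.02462639  -0.14391978  -5.0319288 ] 26.585259959584423 18.1083
```

View pics/hov2.png

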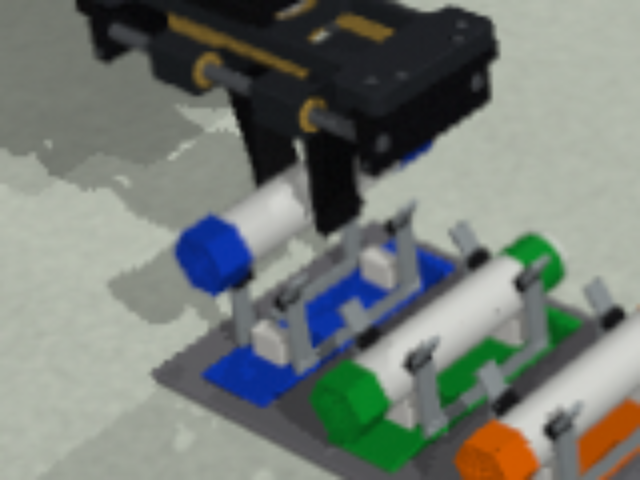

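The blue tube hovers over the blue strip, with its cap at (213,253) and parallel to the green tube. Pressing.

```bash
python3 - <<'E'
from h import *
p=[.5671,-.2006]
for z in(.058,.050,.044,.038,.033,.028,.0265):
    h=env.move_straight([*p,z],rate=.04,force_limit=45); s=env.read_state()
    print(z,h,s['position'].round(4),s['force'].round(1),s['wrist_torque'].round(2),round(s['opening']*87,1),round(s['clock'],2))
    if h: break
else:
    env.move_straight([*p,.028],rate=.04); env.gripper_to(.52); print(env.read_state()['opening']*87)
    env.move_straight([*p,.15],rate=.2); env.goto([.45,.2,.25],[-90,0,-5.1])
    ims=[]
    for n in('scene','top'):
        f=env.grab_frame(n); im=f['image']
        for k,c,pp in(('orange','orange',[.5804,-.0421]),('blue','blue',p)):
            a=np.radians(-5.1); d=np.array([np.cos(a),np.sin(a),0]); print(n,k,proj(f,[np.r_[pp,.038]+d*t for t in(-.07,.07)]).round(1).tolist())
        u,v=proj(f,[.573,-.12,.02])[0].astype(int)
        ims.append(cv2.resize(im[v-60:v+60,u-80:u+80],(400,300),interpolation=cv2.INTER_CUBIC))
    cv2.imwrite('pics/seat2.png',np.hstack(ims))
E
```

```text
0.058 False [ 0.567  -0.2007  0.0578] [-0.3  0.4 -0.6] [ 0.   -0.13 -0.04] 26.8 18.61
0.05 False [ 0.5669 -0.2006  0.0497] [-0.  -0.5 -1.1] [ 0.01 -0.19  0.02] 26.6 18.96
0.044 False [ 0.5683 -0.201   0.0448] [ 1.7 -2.7  3.3] [-0.57 -0.38  0.02] 26.9 19.26
0.038 False [ 0.5684 -0.2009  0.0385] [ 2.3 -1.8  2.1] [-0.71 -0.88  0.07] 26.5 19.56
0.033 False [ 0.5665 -0.2004  0.0316] [ 3.2 -3.2 -5.4] [-0.82 -1.13  0.03] 26.7 19.83
0.028 False [ 0.5663 -0.2009  0.0279] [-0.8 -4.   1.8] [-1.14 -0.07  0.09] 26.7 20.11
0.0265 False [ 0.5663 -0.2009  0.0278] [-3.3 -2.3  8.8] [-0.84  0.7   0.04] 26.7 20.36
44.86386355885406
scene orange [[250.9, 253.2], [199.1, 294.8]]
scene blue [[185.7, 225.5], [132.5, 262.1]]
top orange [[367.0, 197.9], [373.9, 124.8]]
top blue [[452.1, 206.5], [457.6, 133.5]]
```

View pics/seat2.png

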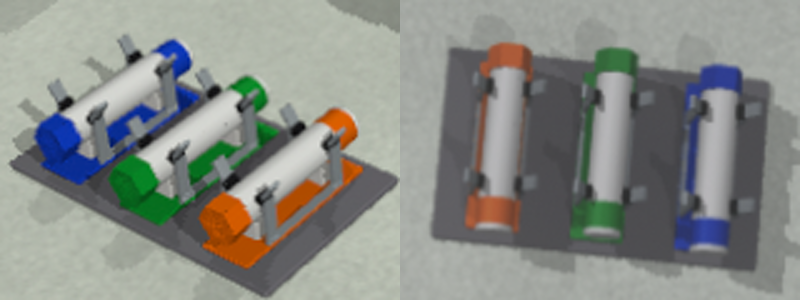

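Both are seated level. The tubes' ends look a few mm to the -x side compared with the green one, so I'll measure the centring numerically.

```bash
python3 - <<'E'
from h import *
a=np.radians(-5.1); M=np.array([[np.cos(a),-np.sin(a)],[np.sin(a),np.cos(a)]])
for n in('scene','top'):
    f=env.grab_frame(n)
    for k in('tube_orange','tube_blue'):
        for d in env.trace(f,k):
            ys,xs=np.nonzero(d['mask']); Q=ray2z(f,np.c_[xs,ys],.038)[:,:2]@M*1000
            if 450<Q[:,0].mean()<700 and Q[:,1].mean()<60:
                lo,hi=Q.min(0),Q.max(0); print(n,k,round(d['score'],2),'along',lo[0].round(1),hi[0].round(1),'mid',((lo+hi)/2).round(1),'len',(hi-lo).round(1))
print(env.read_state()['clock'])
E
```

```text
scene tube_orange 0.85 along 500.0 662.7 mid [581.3   8.9] len [162.7  39.9]
top tube_orange 0.97 along 507.2 653.6 mid [580.4   9.9] len [146.4  34.8]
top tube_blue 0.88 along 508.7 656.5 mid [ 582.6 -150.2] len [147.8  32.6]
24.0083
```

```bash
python3 -c "
from h import *
env.close_job(); print(env.read_state()['clock'])"
```

```text
the job is handed in; nothing more can be done
the job is handed in; nothing more can be done
```

I picked up the orange-capped tube first, then the blue, pressed each straight down into the clips of its own colour, let go of both and drew the arm clear. I handed the job in at about 24 s of the 64 s allowed.

**Seating:** each tube snapped in, with the force dipping to about -5 N. Each then stopped hard at the predicted seated height, and the top force I read was 11 N.

**Centring:** the orange tube measured within about 2 mm of its strip's centre in both cameras. The blue tube measured within about 1.5 mm in the top camera. The network did not find the seated blue tube in the scene camera, so I have only that one reading, but it looked seated in both pictures.

**Checks that disagreed:**
- **Strip positions:** the two cameras first differed by about 8 mm. After I fixed a mask shift and allowed for the strips' side faces, they agreed to about 3 mm.
- **Against the green tube:** both tubes look about 5 mm to the -x side of the green tube. I trusted the strip measurements over that comparison.

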